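Unhitch the lathe's tool-setting arm

ROBOT

A 6-joint arm with a two-finger parallel gripper is mounted at the origin on the work surface. World frame = base frame: x ahead of the robot, y to its left, z up, the work surface at z = 0. Lengths are in mm, angles in rad, forces in N, time in s.
With the tool pointing down it reaches from about 250 to 725 mm from the base axis. Payload 9.7 kg.
Tool frame: the origin (TCP) lies at the very end of the fingers, on their centre line; the grasp point (between the pads) lies 19 mm behind it (pinch_z is the distance from the TCP to the grasp point, in mm); z points along the fingers, y is the line along which they close (so a half turn about z gives the same grasp; the last joint's range is limited). The gripper opens to 85 mm and grips with 20 to 120 N. Pads are 22 mm wide; open, the fingers measure 114 mm over their backs; the gripper's body (76 mm by 85 mm) begins 54 mm behind the grasp point. The pads swing forward as they close: fully open they stand 13 mm farther back than shut.
Start: joints at [1.141, 0.087, 0.176, 1.66, 0, 1.571], TCP at [229.176, 499.975, 231.284] pointing down, gripper open.
Joint ranges: [-3.13, 3.13], [-0.85, 1.81], [-1.15, 1.24], [-2.2, 2.28], [-1.44, 1.52], [-3.14, 3.14]. Speed limits (rad/s): [2.22, 2.22, 2.57, 3.14, 3.14, 3.14].

INTERFACE

Orientations are given as [roll, pitch, yaw] about the fixed x, y, z axes, in that order (R = Rz(yaw) Ry(pitch) Rx(roll)).
In Python, from cell import * gives the robot as it stands.
- The arm moves only by the tool play_rows, never from a script. Its argument "deltas" is a list of rows, each a list of 3 entries, a list of its own where there are three numbers: the closure, from 0 (fully open) to 1 (shut), then the shift along the tool's x, y, z in cm, then the turn about the tool's z in degrees. A call has exactly 5 rows; each row shifts and turns the commanded pose from where the row before left it, along the tool's axes as they then stand; what a row does not reach is not made up. A row lasts 1/8 s, in which the tool goes at most 62.5 mm and 10.7 degrees, less where a joint would pass 70% of its speed; a pose out of reach is approached as far as the arm can. A call with a gripper value outside its range is refused whole. The fingers move at their own pace and stop on an object; the grip force is fixed at half the most. Time passes only in rows, so rows that do not move let the fingers close, or fill a call up. It gives the time, the measured TCP pose, the force, the opening and the grip force at its end, in the units of the state.
- sense(): the state, without advancing time (a new reading comes with each control period).
- get_image(name): name is "scene" or "top" or "wrist"; returns the picture (400x640x3 uint8, red, green, blue); there is no depth.
- camera_model(name): a dict with "K" (3x3 intrinsics, pixels), "R" (3x3) and "t" (3): a world point X has camera coordinates R X + t; the wrist camera has in their place "tool_from_camera" (4x4, takes a point from camera to tool coordinates, whose origin is the TCP and whose axes are the flange's). Camera axes: x right, y down, z forward; pixel columns grow to the right and rows downward; lengths in mm; the calibration is good to about 2 mm. The wrist camera is an equidistant fisheye: a pixel r from the principal point sees the ray r / f radians off the axis. A picture is of the moment at which its call begins: read the wrist's pose just before it. camera_model takes no time and is no camera call.
- hand_in(): hands the job in; it is judged then, once.
Trained networks look in the newest picture that a camera, given by its name, has taken for a name from the list of things; names that differ only in an ending like _2 or _b are one class to them, and where a whole thing is asked for, a point or a joint stands for the part that bears it (a point fixed in the world has none). Each returns a list of dicts, best first, with "conf" (0 to 1); they miss things now and then, are a little off and sometimes report something else, mostly with a low value. They report only what shows in the picture. A call takes as long as a camera call.
- recognise(camera, query): "pixel" ([column, row] in pixels, amid what is visible of it).
- regions_of(camera, query): "pixels" (400x640 bool, what is visible of it) and "pixel" ([column, row] in pixels, amid what is visible of it).
- spot_point(camera, query): "pixel" ([column, row] in pixels: a listed point, or the origin of a listed thing).
The state is a dict: "clock": time; "joint_pos": joint angles; "joint_velocities": joint speeds; "joint_efforts": joint torques, N m; "tcp_pos": TCP position; "tcp_rot": TCP orientation; "force": force on the tool from outside, world axes, zero at the start; "torque": the same for the moment, N m; "opening": finger opening in mm; "finger_force": force on a finger pad.
Only numpy, scipy, OpenCV 4.12 (cv2) and the standard library are available. Lean on these libraries where they do the work, as an engineer would, in place of code of your own. Each camera call takes 0.05 s, during which the arm holds its last target. There are 200 camera calls.

TASK

Close the open cover of the tool-setting arm so that its two shell halves sit edge to edge. Then pull the spring latch at the arm's end sideways, lift the arm off its ball until that end is at least 6 cm higher than it was parked, and keep it there: finish while still holding the arm up, with the cover still shut. Leave the loose parts lying round about undisturbed.

Things in the scene. Friction and masses are not known exactly. Their poses are not given: they have to be found in the camera images.
- setter: Tool-setting arm unit, fixed on the machine bed. Origin: centre of the underside of its grey base plate (140 mm along x, 400 along y, 12 thick); z up, its -x side looks roughly at the robot. Coordinates (mm) given for the other things are in this frame, arm parked. An aluminium arm, 44 wide, z 92 to 118, lies along y from its pivot to a coupler on a ball; a black shell cover sits midway on it.
- pivot (a point): Pivot of the arm, at (0, 140, 105); the pivot axis runs along the setter's x, between two grey cheeks 80 mm over all, top at z 127.
- coupler (a point): Middle of the hollow coupler at the arm's free end, at (0, -130, 105), 270 mm from the pivot. It is 56 mm along x, 64 along y, top plate at z 120 with a low dome to z 132; the fixed 36 mm steel ball inside has its top at z 106. Moves with the arm.
- swingarm (a joint): Angle of the arm in rad: 0 parked level, coupler down on the ball; grows as the coupler end rises (to 0.6). 0.225 rad lifts the coupler 6 cm. The arm weighs about 0.45 to 0.7 kg with a free pivot and falls back if let go: 3 to 5 N upward at the latch carries it. Until the latch is pulled it rises 1 to 2 mm only.
- cover_hinge (a point): Middle of the cover's hinge line, at (-32, 20, 143), line along the setter's y. The lower half, fixed on the arm, is an open shell 64 mm along x, 100 along y (x -32 to 32, y -30 to 70), walls 4, rim at z 143, a small probe inside. The hinged upper half is a like shell 22 mm deep; shut, its top lies at z 165.
- cover (a joint): Opening of the cover's upper half in rad: 0 seated edge to edge on the lower half (its stop), 1.57 upright on the hinge line, at most 2.0 leaning back to the setter's -x. Starts open. A stiff hinge (about 0.04 N m) keeps it where it is left; push its outside (facing -x when upright) over to +x, then down.
- cover_rim (a point): Middle of the free edge of the cover's upper half, 64 mm from the hinge line; shut, it lies at (32, 20, 143).
- latch_grip (a point): Grip point in the middle of the latch's upright steel tab: at rest (-75, -130, 122). The tab is 10 mm thick along the setter's x, 36 wide along y, z 71 to 145. 42 mm free between tab and coupler; a slide 24 wide, z 70 to 77, joins them below. Moves with latch and arm.
- latch (a joint): Travel of the latch in m: 0 home (its slide caught under the ball), grows as the tab is pulled along the setter's -x, away from the coupler; stop at 0.022. The ball is free from about 0.011; pull to about 0.017. Spring: 3 N at the start, 8.5 N at the stop; springs home when let go. Gripped, the tab also carries the arm.
- blank: Loose dark brown steel bar blank, upright cylinder 48 mm across, 45 high; origin at its underside. Leave alone.
- jaw: Loose dark steel stepped chuck jaw, 36 by 70 by 38 mm; origin at its underside. Leave alone.
- collet: Loose steel collet, tapered, 40 mm across the top, 44 high; origin at its underside. Leave alone.

How it is judged:
By the outcome, as a careful person would: the job done as asked, in the order asked, and still so for the second after the job is handed in, while the arm keeps its last pose, push and grip.
It also fails if it takes over 45 s, if anything falls off the work surface, if the arm or the gripper's body presses on something with over 40 N, if the wrist force passes 120 N, or if a joint passes its speed limit or range.

## Working session

There is one attempt and no reset: what is moved stays moved. The work goes in short steps, Python scripts to look and compute and a tool call to move; the robot and the scene stay as the last step left them, time stands still between calls to the robot, and variables do not carry over. Pictures are saved under pics/ and viewed, at most 10 in all, crops included, and the job is handed in when it is done.

Besides the shell and the picture viewer there is one more tool, called after "Emit:" as name(argument=value, ...) on one line, values as JSON. play_rows: Moves the arm, as the interface text tells. Its arguments: {"type":"object","properties":{"deltas":{"type":"array","items":{"type":"array"}}},"required":["deltas"]}

```bash
mkdir -p pics; cat > h.py <<'E'
from cell import *
import numpy as np, cv2
from scipy.optimize import least_squares
from scipy.spatial.transform import Rotation as Ro
def snap(c,n=None):
    im=get_image(c)
    if n: cv2.imwrite(f'pics/{n}.png',im[:,:,::-1])
    return im
def proj(c,X):
    m=camera_model(c);p=(np.array(m['R'])@np.atleast_2d(X).T).T+np.array(m['t']).ravel()
    q=(np.array(m['K'])@p.T).T
    return q[:,:2]/q[:,2:]
E
python3 - <<'E'
from h import *
s=sense();print(s['tcp_pos'],s['tcp_rot'],s['clock'])
for c in ['scene','top']:
    m=camera_model(c);print(c,np.round(m['K'],1).tolist(),np.round(-np.array(m['R']).T@np.array(m['t']).ravel()))
    snap(c,c+'0')
    for q in ['setter','pivot','coupler','cover_hinge','cover_rim','latch_grip','blank','jaw','collet']:
        print(q,[(np.round(d['pixel']).tolist(),round(d['conf'],2)) for d in spot_point(c,q)[:2]])
E
```

```text
[229.08566498 499.76623228 230.57476083] [-3.14024753e+00  1.28556193e-05  2.71178652e+00] 0.0
scene [[391.8, 0.0, 310.1], [0.0, 391.8, 200.3], [0.0, 0.0, 1.0]] [1082.  322.  711.]
setter [([290.0, 214.0], 0.94), ([264.0, 138.0], 0.61)]
pivot [([351.0, 206.0], 0.87)]
coupler [([243.0, 163.0], 0.7), ([373.0, 200.0], 0.15)]
cover_hinge [([306.0, 162.0], 0.91)]
cover_rim [([314.0, 136.0], 0.87)]
latch_grip [([241.0, 161.0], 0.75), ([263.0, 138.0], 0.72)]
blank []
jaw [([269.0, 280.0], 0.68)]
collet [([370.0, 200.0], 0.63)]
top [[417.2, 0.0, 322.8], [0.0, 417.2, 200.1], [0.0, 0.0, 1.0]] [ 479.   76. 1034.]
setter [([343.0, 207.0], 0.59)]
pivot [([284.0, 200.0], 0.65)]
coupler [([405.0, 210.0], 0.89), ([408.0, 243.0], 0.7)]
cover_hinge [([337.0, 216.0], 0.76), ([344.0, 206.0], 0.34)]
cover_rim [([339.0, 222.0], 0.72)]
latch_grip [([407.0, 245.0], 0.51), ([338.0, 225.0], 0.42)]
blank [([394.0, 160.0], 0.79)]
jaw [([329.0, 141.0], 0.65), ([396.0, 164.0], 0.43)]
collet [([283.0, 256.0], 0.77)]
```

View pics/scene0.png

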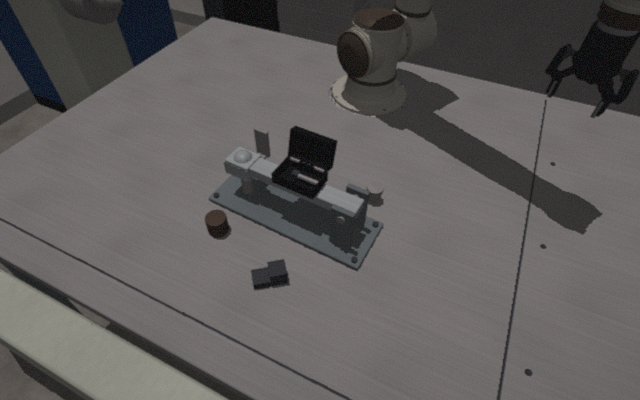

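View pics/top0.png

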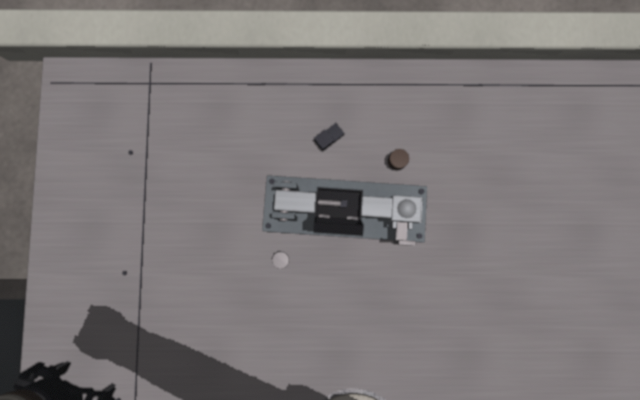

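```bash
cat > fit.py <<'E'
from h import *
obs=[('scene',(0,0,0),(290,214),.3),('scene',(0,140,105),(351,206),1),('scene',(0,-130,105),(243,163),1),('scene',(-32,20,143),(306,162),1),('scene',(-75,-130,122),(263,138),1),
('top',(0,140,105),(284,200),1),('top',(0,-130,105),(405,210),1),('top',(-32,20,143),(337,216),1),('top',(-75,-130,122),(407,245),1),('top',(0,0,0),(343,207),.5)]
def T(p,X): return Ro.from_euler('z',p[3]).apply(X)+p[:3]
def res(p): return np.concatenate([(proj(c,T(p,X))[0]-u)*w for c,X,u,w in obs])
best=min((least_squares(res,[500,76,0,y],loss='soft_l1') for y in np.arange(-3,3.1,1)),key=lambda r:r.cost)
p=best.x;print(p,best.cost);print(np.round(best.fun.reshape(-1,2),1).tolist())
for n,X in dict(pivot=(0,140,105),coupler=(0,-130,105),hinge=(-32,20,143),latch=(-75,-130,122)).items(): print(n,T(p,X))
E
python3 fit.py
```

```text
Traceback (most recent call last):
  File "fit.py", line 6, in <module>
    best=min((least_squares(res,[500,76,0,y],loss='soft_l1') for y in np.arange(-3,3.1,1)),key=lambda r:r.cost)
  File "fit.py", line 6, in <genexpr>
    best=min((least_squares(res,[500,76,0,y],loss='soft_l1') for y in np.arange(-3,3.1,1)),key=lambda r:r.cost)
              ~~~~~~~~~~~~~^^^^^^^^^^^^^^^^^^^^^^^^^^^^^^^^^
  File "fit.py", line 5, in res
    def res(p): return np.concatenate([(proj(c,T(p,X))[0]-u)*w for c,X,u,w in obs])
                                        ~~~~^^^^^^^^^^
  File "h.py", line 10, in proj
    m=camera_model(c);p=(np.array(m['R'])@np.atleast_2d(X).T).T+np.array(m['t']).ravel()
ValueError: time passes only in moves, steps and waits
```

The scene shows the cover open at (312,150), the latch tab at (263,142), the coupler dome at (242,158) and the collet near the pivot at (374,192). In the top view the plate corners are near (267,176), (427,186), (425,242) and (264,231).

```bash
sed -i 's/^def proj/import functools\ncm=functools.lru_cache(None)(camera_model)\ndef proj/; s/m=camera_model(c);p/m=cm(c);p/' h.py
sed -i "s/^def T/obs+=[('top',(70,200,12),(267,176),1),('top',(70,-200,12),(427,186),1),('top',(-70,-200,12),(425,242),1),('top',(-70,200,12),(264,231),1),('scene',(70,200,12),(360,268),1),('scene',(70,-200,12),(210,196),1)]\ndef T/" fit.py
cat >> fit.py <<'E'
Ri=Ro.from_euler('z',p[3])
for n,u in dict(rim_top=('top',(339,222)),rim_sc=('scene',(314,136)),).items():
    pass
# cover angle: fit rim
def rimp(a): return T(p,np.array([-32+64*np.cos(a),20,143+64*np.sin(a)]))
r=least_squares(lambda a:np.concatenate([proj('scene',rimp(a[0]))[0]-(314,136),proj('top',rimp(a[0]))[0]-(339,222)]),[1.6]);print('cover',r.x,r.fun)
def back(c,u,z):
    m=cm(c);R=np.array(m['R']);C=-R.T@np.array(m['t']).ravel();d=R.T@np.linalg.inv(m['K'])@[*u,1];return C+d*(z-C[2])/d[2]
for n,u,z in [('collet',(281,260),44),('blank',(399,158),45),('jaw',(330,137),38)]:
    w=back('top',u,z);print(n,w,Ri.inv().apply(w-p[:3]))
E
python3 fit.py
```

```text
[ 5.58963318e+02  2.02733612e+01 -8.91751850e-01 -6.55505003e-02] 18.07132782580897
[[0.9, -0.4], [-1.8, -0.2], [0.3, -1.7], [0.8, 1.2], [-1.6, -0.5], [0.3, 1.2], [-0.3, -0.6], [0.5, 2.1], [-2.4, -1.9], [0.6, 1.0], [-1.2, -1.0], [-0.1, 0.1], [-0.6, 0.8], [-2.9, 0.5], [-3.1, -0.0], [-2.6, 0.9]]
pivot [568.13381738 159.97268816 104.10824815]
coupler [ 550.44785436 -109.44744232  104.10824815]
hinge [528.34211465  42.32652208 142.10824815]
latch [ 475.60892923 -104.53467482  121.10824815]
cover [1.80441305] [-3.68000116  0.37853532 -0.81070252  1.84607042]
collet [434.8447177  171.60283536  44.        ] [-133.76465549  142.87425811   44.89175185]
blank [ 679.12555077 -109.43419697   45.        ] [ 128.40047222 -121.55793502   45.89175185]
jaw [731.87576866  56.67366912  38.        ] [170.15674264  47.64851446  38.89175185]
```

Emit:
play_rows(deltas=[[1,[0,0,0],10],[1,[0,0,0],10],[1,[0,0,0],10],[1,[0,0,0],10],[1,[0,0,0],10]])

```text
clock: 1.62
tcp_pos: [229.2, 500.0, 231.3]
tcp_rot: [-3.142, 0.0, 1.833]
force: [-0.3, -0.0, -0.3]
opening: 0.1
finger_force: 0.0
```

Emit:
play_rows(deltas=[[1,[0,0,0],10],[1,[0,0,0],9],[1,[-5,2.5,0],0],[1,[-5,2.5,0],0],[1,[-5,2.5,0],0]])

```text
clock: 2.25
tcp_pos: [294.9, 344.1, 231.2]
tcp_rot: [3.141, -0.0, 1.508]
force: [1.3, 0.8, -0.0]
opening: -0.1
finger_force: 0.0
```

```bash
cat > where.py <<'E'
from h import *
import sys
P=np.array([558.96,20.27,-.9]);YAW=-.06555
def rep():
    s=sense();q=Ro.from_euler('z',YAW).inv().apply(s['tcp_pos']-P)
    print('t',round(s['clock'],2),'setter',np.round(q,1),'rot',np.round(s['tcp_rot'],3),'F',np.round(Ro.from_euler('z',YAW).inv().apply(s['force']),1),'open',round(s['opening'],1),round(np.max(s['finger_force']),1));return s,q
if __name__=='__main__': rep()
E
python3 where.py
```

```text
t 2.25 setter [-284.8  305.8  232.1] rot [ 3.141 -0.     1.508] F [ 1.2  0.9 -0. ] open -0.1 0.0
```

Emit:
play_rows(deltas=[[1,[-5,3,0],0],[1,[-5,3,0],0],[1,[-5,3,0],0],[1,[-5,3,0],0],[1,[-5,3,0],0]])

```text
clock: 2.88
tcp_pos: [429.0, 84.7, 231.6]
tcp_rot: [3.141, -0.0, 1.507]
force: [0.1, 0.3, 0.2]
opening: 0.1
finger_force: 0.0
```

Emit:
play_rows(deltas=[[1,[-3.5,1.5,0],0],[1,[0,0,0],0],[1,[0,0,0],0],[1,[0,0,0],0],[1,[0,0,0],0]])

```text
clock: 3.5
tcp_pos: [441.0, 51.5, 231.4]
tcp_rot: [3.141, -0.0, 1.509]
force: [0.1, 0.5, 0.1]
opening: -0.2
finger_force: 0.0
```

```bash
python3 - <<'E'
from h import *
from where import rep,P,YAW
m=cm('wrist');K=np.array(m['K']);tc=np.array(m['tool_from_camera']);print(K.tolist(),np.round(tc,3).tolist())
s,q=rep();snap('wrist','wrist1')
R=Ro.from_euler('xyz',s['tcp_rot'])
def wp(X):
    X=Ro.from_euler('z',YAW).apply(X)+P
    t=R.inv().apply(X-s['tcp_pos']);c=np.linalg.inv(tc)@[*t,1];c=c[:3]
    th=np.arctan2(np.hypot(c[0],c[1]),c[2]);ph=np.arctan2(c[1],c[0])
    return np.round([K[0,2]+K[0,0]*th*np.cos(ph),K[1,2]+K[1,1]*th*np.sin(ph)],1)
for n,X in dict(pivot=(0,140,105),coupler=(0,-130,105),cover_hinge=(-32,20,143),latch_grip=(-75,-130,122),cover_rim=(-47,20,205),collet=(-134,143,0)).items():
    print(n,wp(X),[(np.round(d['pixel'],1).tolist(),round(d['conf'],2)) for d in spot_point('wrist',n)[:2]])
E
```

```text
[[309.70691628693146, 0.0, 321.89045956878283], [0.0, 309.70691628693146, 200.48081496189945], [0.0, 0.0, 1.0]] [[-0.001, -0.957, -0.291, 74.683], [1.0, -0.001, -0.0, -0.18], [-0.0, -0.291, 0.957, -143.105], [0.0, 0.0, 0.0, 1.0]]
t 3.5 setter [-119.8   23.4  232.3] rot [ 3.141 -0.     1.509] F [0.1 0.5 0.1] open -0.2 0.0
pivot [454.3  70. ] [([454.4, 70.1], 0.63)]
coupler [425.5 321.6] [([425.8, 323.4], 0.61)]
cover_hinge [428.5 209.3] []
latch_grip [363.4 335.3] []
cover_rim [437.1 240.4] [([444.0, 243.0], 0.9)]
collet [310.3  72.1] [([304.9, 64.5], 0.76)]
```

View pics/wrist1.png

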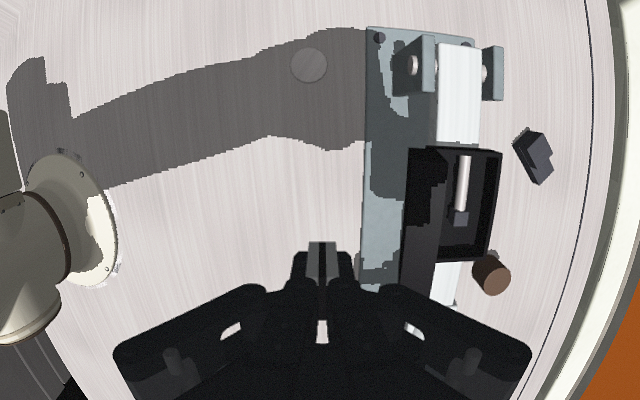

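The wrist view agrees with the fit: pivot (454,70), cover at (440,205). The closed fingers stand beside the cover on its -x side, so I'll push it over now.

Emit:
play_rows(deltas=[[1,[0,0,2.3],0],[1,[0,0,2.2],0],[1,[0,1.5,0],0],[1,[0,1.5,0],0],[1,[0,1.0,0],0]])

```text
clock: 4.47
tcp_pos: [482.6, 48.1, 187.0]
tcp_rot: [3.141, -0.0, 1.507]
force: [-1.9, 0.2, 2.0]
opening: 0.1
finger_force: 1.0
```

Emit:
play_rows(deltas=[[1,[0,1,0],0],[1,[0,1,-0.2],0],[1,[0,1,-0.2],0],[1,[0,1,0],0],[1,[0,1,0.1],0]])

```text
clock: 5.1
tcp_pos: [531.7, 44.9, 189.2]
tcp_rot: [3.142, 0.0, 1.508]
force: [-1.2, 0.5, 0.6]
opening: 0.0
finger_force: 0.4
```

```bash
python3 where.py
```

```text
t 5.1 setter [-28.8  22.8 190.1] rot [3.142 0.    1.508] F [-1.3  0.5  0.6] open 0.0 0.4
```

Emit:
play_rows(deltas=[[1,[0,0.9,0.3],0],[1,[0,0.9,0.4],0],[1,[0,0.6,0.6],0],[1,[0,0.3,0.4],0],[1,[0,0,0.4],0]])

```text
clock: 5.72
tcp_pos: [558.1, 43.2, 167.9]
tcp_rot: [-3.142, 0.0, 1.507]
force: [0.4, 0.2, 1.2]
opening: 0.2
finger_force: 0.6
```

Emit:
play_rows(deltas=[[1,[0,0,0.1],0],[1,[0,0,0.1],0],[1,[0,0,0.1],0],[1,[0,0,0],0],[1,[0,0,0],0]])

```text
clock: 6.35
tcp_pos: [558.0, 43.3, 165.5]
tcp_rot: [3.141, -0.0, 1.508]
force: [0.0, 0.1, 3.7]
opening: -0.1
finger_force: 1.6
```

```bash
python3 where.py
```

```text
t 6.35 setter [ -2.5  22.9 166.4] rot [ 3.141 -0.     1.508] F [0.  0.1 3.7] open -0.1 1.6
```

Emit:
play_rows(deltas=[[1,[0,0,0.1],0],[1,[0,0,0.05],0],[1,[0,0,0],0],[1,[0,0,0],0],[1,[0,0,0],0]])

```text
clock: 6.98
tcp_pos: [558.1, 43.3, 165.4]
tcp_rot: [3.14, -0.0, 1.508]
force: [-3.5, -0.4, 12.2]
opening: 0.2
finger_force: 6.0
```

```bash
python3 where.py
```

```text
t 6.97 setter [ -2.4  22.9 166.3] rot [ 3.14  -0.     1.508] F [-3.5 -0.6 12.2] open 0.2 6.0
```

Emit:
play_rows(deltas=[[1,[0,0,-1],0],[1,[0,0,-2.5],0],[0.5,[-3,-1.5,-1],0],[0.5,[-3,-1.5,0],0],[0.5,[-3,-1.5,0],0]])

```text
clock: 7.6
tcp_pos: [506.8, -44.4, 208.9]
tcp_rot: [-3.141, 0.0, 1.508]
force: [0.5, -0.2, 1.1]
opening: 42.9
finger_force: 0.0
```

Emit:
play_rows(deltas=[[0.5,[-3,-1.4,0],0],[0.5,[-3.3,-1.4,0],0],[0.5,[0,0,0],0],[0.5,[0,0,0],0],[0.5,[0,0,0],0]])

```text
clock: 8.22
tcp_pos: [475.7, -104.2, 208.7]
tcp_rot: [-3.141, -0.0, 1.508]
force: [0.8, 0.5, 0.2]
opening: 42.7
finger_force: 0.0
```

```bash
python3 - <<'E'
from h import *
from where import rep,P,YAW
m=cm('wrist');K=np.array(m['K']);tc=np.array(m['tool_from_camera'])
s,q=rep();a=snap('wrist');b=snap('scene');
cv2.imwrite('pics/c2.png',np.vstack([a[80:400,80:560],cv2.resize(b[100:260,190:430],(480,320))])[:600,:,::-1][:, :])
R=Ro.from_euler('xyz',s['tcp_rot'])
def wp(X):
    X=Ro.from_euler('z',YAW).apply(X)+P
    t=R.inv().apply(X-s['tcp_pos']);c=np.linalg.inv(tc)@[*t,1];c=c[:3]
    th=np.arctan2(np.hypot(c[0],c[1]),c[2]);ph=np.arctan2(c[1],c[0])
    return np.round([K[0,2]+K[0,0]*th*np.cos(ph),K[1,2]+K[1,1]*th*np.sin(ph)],1)
for n,X in dict(coupler=(0,-130,105),latch_grip=(-75,-130,122),cover_rim=(32,20,143),cover_hinge=(-32,20,143)).items():
    print(n,wp(X),[(np.round(d['pixel'],1).tolist(),round(d['conf'],2)) for d in spot_point('wrist',n)[:2]])
print('tab corners',[wp((x,y,145)).tolist() for x in(-80,-70) for y in (-148,-112)],'dome',wp((0,-130,132)))
print(proj('scene',Ro.from_euler('z',YAW).apply([[32,20,143],[32,-30,165],[32,70,165],[-32,70,165],[-32,-30,165]])+P).round())
E
```

```text
t 8.22 setter [ -74.9 -129.6  209.6] rot [-3.141 -0.     1.508] F [0.8 0.6 0.2] open 42.7 0.0
coupler [409.4 200.3] [([410.0, 199.7], 0.63)]
latch_grip [322.  206.4] [([323.2, 208.0], 0.64)]
cover_rim [470.4  17.2] []
cover_hinge [385.7   5.4] [([386.5, 0.9], 0.79)]
tab corners [[315.2, 239.4], [314.9, 192.0], [328.8, 239.4], [329.3, 192.0]] dome [418.4 210.4]
[[291. 182.]
 [270. 165.]
 [312. 183.]
 [328. 164.]
 [287. 148.]]
```

View pics/c2.png

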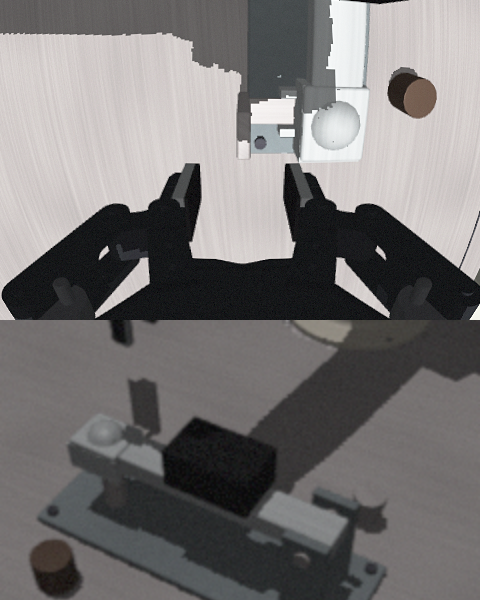

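The picture shows the cover shut: a single black box at crop (220,465). The tab sits midway between the fingers at wrist pixel (323,208), as predicted. I'll go down onto the tab.

Emit:
play_rows(deltas=[[0.5,[0,0,3],0],[0.5,[0,0,3],0],[0.5,[0,0,2],0],[0.5,[0,0,1.5],0],[0.5,[0,0,0.9],0]])

```text
clock: 9.15
tcp_pos: [475.4, -104.7, 104.2]
tcp_rot: [-3.141, -0.0, 1.508]
force: [-0.4, -0.4, -0.2]
opening: 42.7
finger_force: 0.0
```

Emit:
play_rows(deltas=[[0.5,[0,0,0],0],[0.7,[0,0,0],0],[1,[0,0,0],0],[1,[0,0,0],0],[1,[0,0,0],0]])

```text
clock: 9.78
tcp_pos: [476.1, -104.9, 105.5]
tcp_rot: [3.14, 0.0, 1.508]
force: [2.6, -0.2, 3.5]
opening: 9.3
finger_force: 60.0
```

```bash
python3 where.py
```

```text
t 9.78 setter [ -74.5 -130.4  106.4] rot [3.14  0.    1.508] F [2.6 0.  3.5] open 9.3 60.0
```

Emit:
play_rows(deltas=[[1,[0,-0.4,0],0],[1,[0,-0.5,0],0],[1,[0,-0.5,0],0],[1,[0,-0.4,0],0],[1,[0,0,0],0]])

```text
clock: 10.4
tcp_pos: [458.1, -103.8, 105.5]
tcp_rot: [3.139, 0.0, 1.508]
force: [7.9, -0.7, 2.9]
opening: 9.2
finger_force: 59.9
```

```bash
python3 where.py
```

```text
t 10.4 setter [ -92.5 -130.4  106.4] rot [3.139 0.    1.508] F [ 7.9 -0.2  2.9] open 9.2 59.9
```

Emit:
play_rows(deltas=[[1,[0.1,0,-1],0],[1,[0.13,0,-1],0],[1,[0.17,0,-1],0],[1,[0.2,0,-1],0],[1,[0,0,0],0]])

```text
clock: 11.02
tcp_pos: [458.1, -97.9, 144.5]
tcp_rot: [3.141, 0.001, 1.508]
force: [7.6, -2.1, -6.2]
opening: 9.2
finger_force: 58.6
```

```bash
python3 where.py
```

```text
t 11.03 setter [ -92.9 -124.5  145.4] rot [3.141e+00 1.000e-03 1.508e+00] F [ 7.8 -1.6 -6.2] open 9.2 58.6
```

The load is only 6 N, so the latch is free and the arm is rising.

Emit:
play_rows(deltas=[[1,[0.24,0,-1],0],[1,[0.28,0,-1],0],[1,[0.31,0,-1],0],[1,[0.35,0,-1],0],[1,[0,0,0],0]])

```text
clock: 11.65
tcp_pos: [458.9, -85.8, 184.4]
tcp_rot: [3.141, 0.0, 1.508]
force: [8.4, -0.9, -5.9]
opening: 9.4
finger_force: 58.6
```

```bash
python3 - <<'E'
from h import *
from where import rep
rep();a=snap('wrist');b=snap('scene')
cv2.imwrite('pics/c3.png',np.vstack([a[80:360,80:560],cv2.resize(b[100:260,190:430],(480,320))])[:,:,::-1])
rep()
E
```

```text
t 11.65 setter [ -92.9 -112.4  185.3] rot [3.141 0.    1.508] F [ 8.4 -0.4 -5.9] open 9.4 58.6
t 11.75 setter [ -93.  -112.6  184.9] rot [-3.141  0.     1.508] F [ 7.5 -0.3 -5.1] open 9.5 58.7
```

View pics/c3.png

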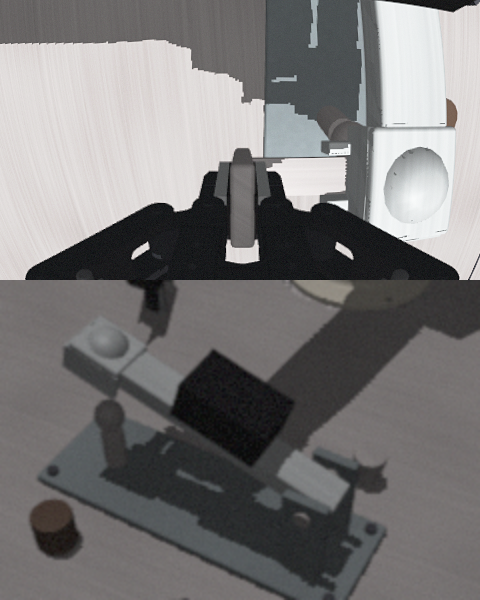

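The arm is up with its ball bare at crop (108,410). The cover is shut at (235,405), the tab is held in the pads at (243,200), and the loose parts are where they were.

```bash
python3 -c "
from cell import *
print(hand_in())"
```

```text
the job is handed in; nothing more can be done
None
```

I closed the cover, pulled the latch about 18 mm, and handed the job in still holding the arm's end about 79 mm above its parked height, with the cover shut and no sign in the pictures that the loose parts had moved.

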